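Board test: set the supply, shut the clamshell jig, pin it and hold it shut

ROBOT

A 6-joint arm with a two-finger parallel gripper is mounted at the origin on the work surface. World frame = base frame: x ahead of the robot, y to its left, z up, the work surface at z = 0. Lengths are in m, angles in rad, forces in N, time in s.
With the tool pointing down it reaches from about 0.275 to 0.825 m from the base axis. Payload 4.9 kg.
Tool frame: the origin (TCP) lies midway between the tips of the shut fingers; the grasp point (between the pads) lies 19 mm behind it (bot.grip_depth is the distance from the TCP to the grasp point, in m); z points along the fingers, y is the line along which they close (so a half turn about z gives the same grasp; the last joint's range is limited). The gripper opens to 85 mm and grips with 20 to 120 N. Pads are 22 mm wide; open, the fingers measure 114 mm over their backs; the gripper's body (76 mm by 85 mm) begins 54 mm behind the grasp point. The pads swing forward as they close: fully open they stand 13 mm farther back than shut.
Start: joints at [0.987, 0.326, -0.193, 1.052, 0, 1.437], TCP at [0.239, 0.495, 0.203] pointing down, gripper open.
Joint ranges: [-2.65, 2.65], [-0.97, 1.79], [-1.3, 1.35], [-1.93, 2.1], [-1.47, 1.37], [-3.14, 3.14]. Speed limits (rad/s): [2.57, 2.57, 3.14, 3.14, 3.14, 3.14].

INTERFACE

Orientations are given as a unit quaternion [w, x, y, z].
In Python, from cell import bot gives the robot as it stands. Calls block until the motion is done:
- bot.move_pose(position, orientation): joint-space move of the TCP to a pose.
- bot.move_linear(position, speed=0.15, rotation=None, until_force=None): straight line of the TCP; rotation=None keeps the orientation; speed is the mean speed in m/s. With until_force (N) it stops when the force on the tool has changed by that much, and returns True; else False.
- bot.goto_joints(angles): joint-space move.
- bot.set_gripper(opening, grasp_force=None): opening from 0.0 (shut) to 1.0 (fully open); grasp_force is the grip in N (None keeps the last); returns when the fingers have stopped.
- bot.wait(seconds).
- bot.solve_ik(position, orientation): joint angles nearest the present ones, or None.
- bot.camera(name): name is "side" or "top" or "wrist"; returns the picture (480x640x3 uint8, red, green, blue); there is no depth.
- bot.calibration(name): a dict with "mtx" (3x3 intrinsics, pixels), "extrinsics" (4x4, takes a point from world to camera coordinates); the wrist camera has in their place "hand_eye" (4x4, takes a point from camera to tool coordinates, whose origin is the TCP and whose axes are the flange's). Camera axes: x right, y down, z forward; pixel columns grow to the right and rows downward; lengths in m; the calibration is good to about 2 mm. A picture is of the moment at which its call begins: read the wrist's pose just before it. calibration takes no time and is no camera call.
A pose or a line that the arm cannot do raises bot.PlanningError and nothing moves.
- bot.close_job(): hands the job in; it is judged then, once.
Trained networks look in the newest picture that a camera, given by its name, has taken for a name from the list of things; names that differ only in an ending like _2 or _b are one class to them, and where a whole thing is asked for, a point or a joint stands for the part that bears it (a point fixed in the world has none). Each returns a list of dicts, best first, with "confidence" (0 to 1); they miss things now and then, are a little off and sometimes report something else, mostly with a low value. They report only what shows in the picture. A call takes as long as a camera call. They do not tell look-alikes from the thing itself.
- bot.search_frame(camera, thing): "bbox" ([left, top, width, height] in pixels, round what is visible of it).
Readings, each from a call of its own:
- bot.read_clock(): time.
- bot.read_joint_positions(): joint angles.
- bot.read_joint_vel(): joint speeds.
- bot.read_joint_efforts(): joint torques, N m.
- bot.read_position(): TCP position.
- bot.read_tool_rot(): TCP orientation.
- bot.read_ft_force(): force on the tool from outside, world axes, zero at the start.
- bot.read_moment(): the same for the moment, N m.
- bot.read_gripper_width(): opening from 0.0 (shut) to 1.0 (fully open).
- bot.read_finger_force(): force on a finger pad.
Only numpy, scipy, OpenCV 4.12 (cv2) and the standard library are available. Lean on these libraries where they do the work, as an engineer would, in place of code of your own. Each camera call takes 0.05 s, during which the arm holds its last target. There are 200 camera calls.

TASK

Get the circuit board under test: first, with the jig still open, turn the supply's dial until its white pointer is at the red mark, then fold the jig's blue lid down over the board. Take the orange-headed register pin from its stand and push it down through the lid's brass-ringed hole into the base hole until its shoulder seats on the lid. The sprung nest keeps the lid a few millimetres up, so press the pin or the lid down until the lid is fully shut and finish while still pressing it shut, with the board in its nest and the flux bottle, solder reel and screwdriver left alone.

Things in the scene. Friction and masses are not known exactly. Their poses are not given: they have to be found in the camera images.
- jig: Clamshell board-test jig, fixed to the bench: black base 220 (x) x 180 (y) x 55 mm high, blue-framed clear lid hinged along its far (+x) edge. Origin: centre of the base's underside; z up, -x is the front, where the pin holes are. In the base a nest on springs carries the board; the lid's two white pushers meet the board in the last 10 mm of lip travel before it is shut
- lid (a joint): Hinge of the lid, rad: 0 fully shut (hard stop), grows as it opens, starts at 1.1 to 1.4 (standing up). Lid 0.40 kg, stiff damped hinge: stays put above about 1.0 rad, below that may sink slowly. Left alone after closing it rests on the sprung nest at 0.02 to 0.045 (pin hole 4 to 8 mm high); 5 to 8 N down at the pin hole shuts it fully; it springs up when released
- lid_hinge (a point): Point on the lid's hinge axis, at mid width and mid thickness of the lid, 60.5 mm above the bench. The axis runs along the jig's y
- lid_lip (a point): Middle of the lid's free edge (yellow lip), on its outer face (the upper one when shut), 215 mm from the hinge axis. The lid is a flat plate 215 mm long, 170 mm wide and 10 mm thick; this point lies 5 mm outward of the plane through the hinge axis. Axes turn with the lid: x from the lip to the hinge, z out of the outer face
- lid_hole (a point): Centre of the pin hole in the lid (brass ring), on the outer face, 180 mm from the hinge axis at mid width; through hole 12.5 mm in diameter, 10 mm deep; 65.5 mm above the bench when the lid is shut. The lid's outer face is flat around it for 35 mm
- base_hole (a point): Centre of the mouth of the pin hole in the base, 55 mm above the bench, 85 mm in front of the jig's origin; vertical, 12 mm in diameter, right through the base; under the lid's hole when the lid is down
- nest_centre (a point): Where the centre of the board's underside lies at the start, 50 mm above the bench; the board sinks 4 mm with the nest when the lid is fully shut
- board: Green circuit board, 90 x 100 x 2 mm, lying loose in the nest of the jig. Origin: centre of its underside
- pin: Register pin, 60 g, upright in its stand with only its shoulder and head showing: steel shank 10 mm in diameter and 46 mm long with a tapered foot, then a shoulder disc 30 mm in diameter and 4 mm thick, then an orange head 18 mm in diameter and 30 mm tall. Origin: centre of the foot; z towards the head (80 mm in all)
- pin_grip (a point): Middle of the pin's orange head, 65 mm above its foot, 19 mm above the underside of the shoulder
- pin_tip (a point): Centre of the pin's foot
- stand: Aluminium block 80 x 80 x 50 mm, fixed, the pin hanging by its shoulder in the centre hole (13.5 mm in diameter). Origin: centre of its underside
- supply: White bench supply, fixed, 160 (x) x 130 (y) x 60 mm high, dial on its top. Origin: centre of its underside, front to -x
- dial (a joint): Dial angle, rad, grows as the dial turns clockwise seen from above; 0 to 4.7. The pointer is at the red mark at 1.60; starts at 0.25 to 0.95. Turns stiffly (0.03 N m) and stays where it is left
- dial_grip (a point): On the dial's vertical axis at the middle of its bar grip, 77 mm above the bench. The bar is 44 mm long, 12 mm wide and 20 mm tall (67 to 87 mm above the bench) on a 48 mm disc whose top is 67 mm above the bench. The point's x axis lies along the bar towards the white pointer end
- dial_pointer (a point): Pointer end of the dial's bar (white line), 22 mm from the dial's axis, on top of the bar
- red_mark (a point): Red mark on the scale round the dial, on the supply's top, 34.5 mm from the dial's axis
- flux: Bystander: small bottle with a red cap, 34 mm in diameter, 85 mm tall. Origin: centre of its underside
- solder: Bystander: metal reel, 56 mm in diameter, 42 mm tall, standing on its flange. Origin: centre of its underside
- driver: Bystander: screwdriver with a yellow handle, 160 mm long, lying on the bench. Origin under its middle, its length along its x axis
Mind the look-alikes: they are no part of the job. What is shaped like the pin but pink or purple is not meant.

How it is judged:
By the outcome, as a careful person would: the job done as asked, in the order asked, and still so for the second after the job is handed in, while the arm keeps its last pose, push and grip.
It also fails if it takes over 72 s, if anything falls off the work surface, if the arm or the gripper's body presses on something with over 40 N, if the wrist force passes 120 N, or if a joint passes its speed limit or range.

## Working session

There is one attempt and no reset: what is moved stays moved. The work goes in short steps, each a Python script; the robot and the scene stay as the last script left them, time stands still between calls to the robot, and variables do not carry over. Pictures are saved under pics/ and viewed, at most 10 in all, crops included, and the job is handed in when it is done.

```bash
mkdir -p pics; ls; cat > h.py <<'E'
import numpy as np, cv2
from cell import bot
from scipy.spatial.transform import Rotation as R
def save(name,img): cv2.imwrite(f'pics/{name}.png',img[:,:,::-1])
def q2R(q): return R.from_quat([q[1],q[2],q[3],q[0]])
def qof(r):
    a=r.as_quat(); return [a[3],a[0],a[1],a[2]]
def cam(name):
    """returns mtx, R_cw, t (world->cam)"""
    c=bot.calibration(name); K=np.array(c['mtx'])
    if 'extrinsics' in c: E=np.array(c['extrinsics'])
    else:
        T=np.eye(4);T[:3,:3]=q2R(bot.read_tool_rot()).as_matrix();T[:3,3]=bot.read_position()
        E=np.linalg.inv(T@np.array(c['hand_eye']))
    return K,E
def ray(K,E,uv):
    d=np.linalg.inv(K)@np.array([uv[0],uv[1],1.]); Rm=E[:3,:3]
    d=Rm.T@d; return -Rm.T@E[:3,3], d/np.linalg.norm(d)
def onplane(K,E,uv,z):
    o,d=ray(K,E,uv); return o+d*(z-o[2])/d[2]
def tri(rays):
    A=0;b=0
    for o,d in rays:
        M=np.eye(3)-np.outer(d,d);A=A+M;b=b+M@o
    p=np.linalg.solve(A,b); return p,[np.linalg.norm((np.eye(3)-np.outer(d,d))@(p-o)) for o,d in rays]
def proj(K,E,p):
    c=E[:3,:3]@np.asarray(p)+E[:3,3]; u=K@c; return u[:2]/u[2]
def down(yaw): # tool z down, tool y axis (closing line) at angle yaw+90deg: tool x at yaw
    return R.from_euler('z',yaw)*R.from_euler('x',np.pi)
E
python3 - <<'E'
from h import *
print(bot.read_clock(),bot.read_tool_rot())
for n in ('top','side','wrist'):
    K,E=cam(n); print(n,K[0,0],K[:2,2],ray(K,E,K[:2,2]))
    im=bot.camera(n); save(n+'0',im)
    for t in ['lid','lid_hole','pin','stand','supply','dial','dial_pointer','red_mark','jig','board','flux','solder','driver','pin_grip','dial_grip','lid_lip','base_hole']:
        try: print(t,[(np.round(d['bbox']).tolist(),round(d['confidence'],2)) for d in bot.search_frame(n,t)][:4])
        except Exception as e: print(t,e)
print(bot.read_clock())
E
```

```text
pics
0.0 [-2.94089422e-04  2.23000764e-01  9.74817887e-01 -8.12532948e-04]
top 533.138134016456 [319.9743952  228.13876935] (array([ 0.24099861, -0.03150096,  1.45056034]), array([ 0.20850468,  0.00987209, -0.97797154]))
lid [([276.0, 162.0, 74.0, 28.0], 0.65), ([425.0, 184.0, 17.0, 17.0], 0.6)]
lid_hole [([276.0, 163.0, 74.0, 19.0], 0.9)]
pin [([375.0, 277.0, 11.0, 11.0], 0.66), ([419.0, 268.0, 9.0, 7.0], 0.44), ([459.0, 272.0, 12.0, 12.0], 0.41)]
stand [([404.0, 253.0, 36.0, 40.0], 0.69), ([273.0, 161.0, 75.0, 23.0], 0.39)]
supply [([170.0, 233.0, 57.0, 64.0], 0.66), ([419.0, 266.0, 8.0, 10.0], 0.29)]
dial [([186.0, 263.0, 19.0, 20.0], 0.79)]
dial_pointer []
red_mark [([170.0, 232.0, 58.0, 68.0], 0.74)]
jig [([269.0, 161.0, 79.0, 101.0], 0.73)]
board [([289.0, 189.0, 43.0, 40.0], 0.7), ([417.0, 265.0, 10.0, 14.0], 0.61)]
flux [([424.0, 181.0, 18.0, 17.0], 0.55)]
solder [([193.0, 171.0, 25.0, 24.0], 0.91), ([270.0, 159.0, 77.0, 104.0], 0.7), ([288.0, 189.0, 47.0, 41.0], 0.43)]
driver [([426.0, 183.0, 15.0, 18.0], 0.69), ([232.0, 156.0, 20.0, 57.0], 0.59)]
pin_grip [([421.0, 304.0, 1
[... 1502 characters left out ...]
5)]
lid_lip [([343.0, 128.0, 44.0, 117.0], 0.65), ([281.0, 126.0, 111.0, 150.0], 0.5)]
base_hole [([287.0, 125.0, 104.0, 147.0], 0.8)]
wrist 344.7275163149698 [316.0943556  237.94994867] (array([0.16991377, 0.52913356, 0.37447674]), array([ 0.27055791, -0.13055622, -0.95380999]))
lid []
lid_hole []
pin []
stand [([126.0, 473.0, 24.0, 7.0], 0.66)]
supply [([201.0, 330.0, 109.0, 100.0], 0.67)]
dial [([214.0, 401.0, 36.0, 25.0], 0.6)]
dial_pointer [([211.0, 400.0, 36.0, 28.0], 0.69)]
red_mark [([199.0, 328.0, 114.0, 101.0], 0.93)]
jig []
board []
flux []
solder []
driver [([198.0, 329.0, 114.0, 102.0], 0.55)]
pin_grip []
dial_grip [([212.0, 400.0, 37.0, 29.0], 0.57)]
lid_lip []
base_hole []
2.7
```

```bash
python3 - <<'E'
from h import *
t=cv2.imread('pics/top0.png')[145:325,160:480]; s=cv2.imread('pics/side0.png')[110:410,190:460]
cv2.imwrite('pics/t1.png',cv2.resize(t,None,fx=2.5,fy=2.5,interpolation=cv2.INTER_CUBIC))
cv2.imwrite('pics/s1.png',cv2.resize(s,None,fx=2,fy=2,interpolation=cv2.INTER_CUBIC))
K,E=cam('top');Ks,Es=cam('side')
c=lambda b:(b[0]+b[2]/2,b[1]+b[3]/2)
print('pin',tri([ray(K,E,(423,271.5)),ray(Ks,Es,(325,328))]))
print('dial',tri([ray(K,E,c([186,263,19,20])),ray(Ks,Es,c([218,166,19,17]))]))
for n,uv,z in [('stand',(422,273),.05),('dial',(195.5,273),.077),('supply',(198.5,265),.06),('board',(310.5,209),.052)]: print(n,onplane(K,E,uv,z))
E
```

```text
pin (array([ 0.43671663, -0.29146445,  0.07206721]), [np.float64(0.004010791536958433), np.float64(0.004010791536958434)])
dial (array([0.40194528, 0.29903917, 0.07336631]), [np.float64(0.001822242852873583), np.float64(0.00182224285287363)])
stand [ 0.43170182 -0.29212849  0.05      ]
dial [0.39970795 0.2983704  0.077     ]
supply [0.42309776 0.29662609 0.06      ]
board [0.59077224 0.0107507  0.052     ]
```

View pics/t1.png

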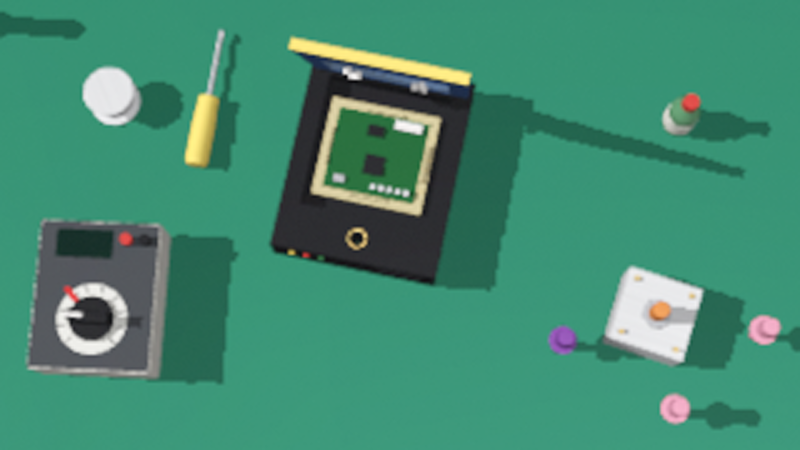

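View pics/s1.png

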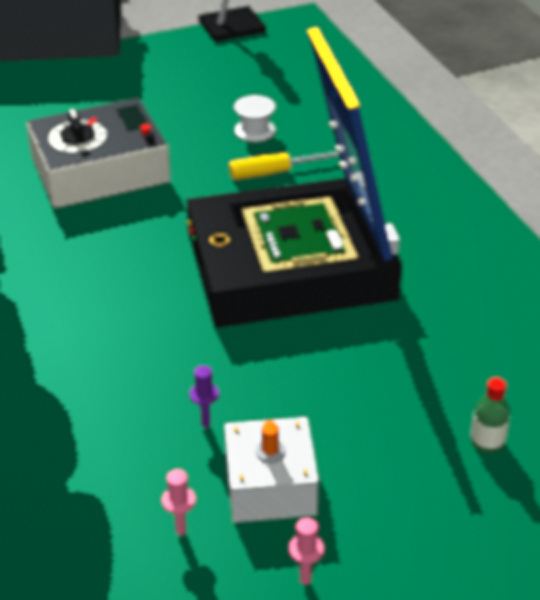

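```bash
cat >> h.py <<'E'
def go(p,yaw): bot.move_pose(list(map(float,p)),qof(down(yaw)))
def snap(name,things=()):
    K,E=cam('wrist'); im=bot.camera('wrist'); save(name,im); np.savez('pics/'+name,K=K,E=E)
    for t in things: print(name,t,[(np.round(d['bbox']).tolist(),round(d['confidence'],2)) for d in bot.search_frame('wrist',t)][:3])
    return K,E
def load(name):
    z=np.load(f'pics/{name}.npz'); return z['K'],z['E']
E
python3 - <<'E'
from h import *
K,E=cam('top'); print('basehole',onplane(K,E,(302.8,240.2),.055))
d=np.array([.40,.298])
go([*d,.19],2.69); snap('d1',['dial','red_mark'])
go([d[0]+.03,d[1],.19],1.5); snap('d2',['dial'])
print(bot.read_joint_positions(),bot.read_clock())
a=cv2.imread('pics/d1.png');b=cv2.imread('pics/d2.png')
cv2.imwrite('pics/d12.png',np.hstack([a[120:480,120:520],b[120:480,120:520]]))
for n in('d1','d2'):
    K,E=load(n); print(n,proj(K,E,[*d,.067]))
E
```

```text
basehole [0.50350977 0.02669451 0.055     ]
d1 dial [([295.0, 198.0, 57.0, 52.0], 0.74), ([233.0, 134.0, 193.0, 206.0], 0.28), ([92.0, 340.0, 162.0, 140.0], 0.16)]
d1 red_mark [([235.0, 132.0, 195.0, 209.0], 0.76)]
d2 dial [([261.0, 194.0, 57.0, 56.0], 0.65), ([218.0, 131.0, 190.0, 157.0], 0.58)]
[ 4.65428917e-01  2.85841347e-01 -2.83451656e-01  1.00153603e+00
  1.84477950e-05  2.10596108e+00] 5.025
d1 [314.91366263 221.47469161]
d2 [282.84831325 223.98880811]
```

View pics/d12.png

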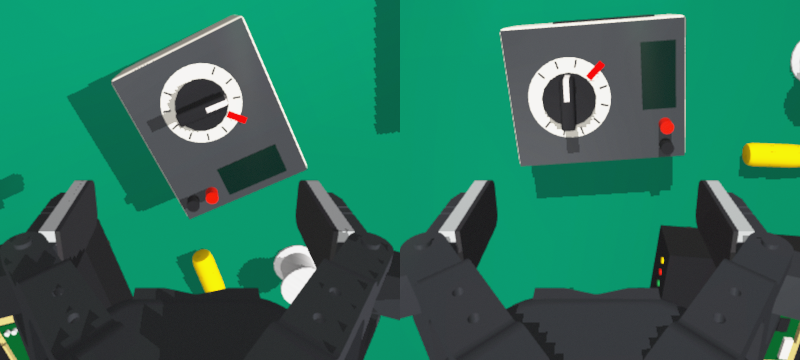

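```bash
python3 - <<'E'
from h import *
rings=[]
for n in('d1','d2'):
    im=cv2.imread(f'pics/{n}.png').astype(int);K,E=load(n); g=(320,223) if n=='d1' else (289,217)
    yy,xx=np.mgrid[:480,:640]; r=np.hypot(xx-g[0],yy-g[1])
    w=(im.min(2)>170)
    ringm=(w&(r<48)&(r>20)).astype(np.uint8)
    cs,_=cv2.findContours(ringm,cv2.RETR_EXTERNAL,cv2.CHAIN_APPROX_NONE); c=np.vstack([k for k in cs if len(k)>15]); 
    el=cv2.fitEllipse(cv2.convexHull(c)); print(n,'ring',el)
    ptr=w&(np.hypot(xx-g[0],yy-g[1]-0)<27); nc,lab,st,ce=cv2.connectedComponentsWithStats(ptr.astype(np.uint8)); print(st[1:],ce[1:])
    red=(im[:,:,2]>180)&(im[:,:,1]<80)&(r<55)
    rc=(xx[red].mean(),yy[red].mean())
    # project to planes
    C=onplane(K,E,el[0],.0605); M=onplane(K,E,rc,.0605); print('C',C,'M',M,np.linalg.norm(M-C))
    for k in range(1,nc):
        m=lab==k
        P=np.array([onplane(K,E,(u,v),.087) for u,v in zip(xx[m],yy[m])])
        d=np.linalg.eigh(np.cov(P[:,:2].T))[1][:,1]; far=P[np.argmax(np.linalg.norm(P-C,axis=1))]
        print('ptr',len(P),P.mean(0),'dir',np.degrees(np.arctan2(d[1],d[0])),'from C',np.degrees(np.arctan2(*(P.mean(0)-C)[[1,0]])),np.linalg.norm((far-C)[:2]))
    print('mark ang',np.degrees(np.arctan2(*(M-C)[[1,0]]))); rings.append(ray(K,E,el[0]))
print(tri(rings))
E
```

```text
d1 ring ((320.9674072265625, 222.36570739746094), (79.7085189819336, 82.29041290283203), 87.99933624267578)
[[294 197  47  22 103]
 [342 208   3   4   4]
 [345 213   1   1   1]
 [325 219  22  14 135]] [[314.80582524 201.53398058]
 [343.         209.5       ]
 [345.         213.        ]
 [336.23703704 226.01481481]]
C [0.40467108 0.30179486 0.0605    ] M [0.43208025 0.3257252  0.0605    ] 0.036385764553505
ptr 103 [0.38028023 0.30752903 0.087     ] dir 79.13636867926039 from C 166.7702980632946 0.029009135391151044
ptr 4 [0.39624772 0.3253371  0.087     ] dir -173.7980872079727 from C 109.68709058198475 0.025348883656650487
ptr 1 [0.39962117 0.32559075 0.087     ] dir nan from C 101.98142703676201 0.02432582549285162
ptr 135 [0.40649601 0.31448624 0.087     ] dir 88.68806311465224 from C 81.81736077411196 0.0224397206819887
mark ang 41.123482092867434
d2 ring ((288.9747619628906, 216.84820556640625), (80.18090057373047, 83.17833709716797), 109.23706817626953)
[[264 191  52  23 135]
 [283 195   7  28 163]
 [263 210   1   2   2]
 [315 224   1   1   1]] [[291.5037037  196.73333333]
 [28
[... 176 characters left out ...]
5
ptr 135 [0.41159696 0.32535105 0.087     ] dir 169.4457998478697 from C 74.76925256494225 0.029098665395445974
ptr 163 [0.40615683 0.31618472 0.087     ] dir 85.82277823312415 from C 86.74466121743617 0.024782772636854893
ptr 2 [0.38737257 0.31572263 0.087     ] dir 83.31031416111378 from C 143.74015003593354 0.022540141235554957
ptr 1 [0.42882597 0.30137805 0.087     ] dir nan from C -2.7756023827208907 0.023474191662248543
mark ang 41.80504548451163
(array([0.40520305, 0.30172279, 0.05800331]), [np.float64(0.00019622206562056483), np.float64(0.00019622206562044925)])<stdin>:18: RuntimeWarning: Degrees of freedom <= 0 for slice
  c *= np.true_divide(1, fact)
  c *= np.true_divide(1, fact)
```

```bash
python3 - <<'E'
from h import *
C=[.405,.302]; y0=np.radians(86-180)
bot.set_gripper(0.5)
go([*C,.13],y0)
bot.move_linear([*C,.071],speed=.08,until_force=8) and print('force!')
print(bot.read_position(),bot.read_ft_force())
bot.set_gripper(0,grasp_force=50)
print('w',bot.read_gripper_width()*85,bot.read_ft_force())
j=np.array(bot.read_joint_positions()); 
x=q2R(bot.read_tool_rot()).as_matrix()[:,0]; a=np.arctan2(x[1],x[0]); tgt=np.radians(41.5-180); print(np.degrees(a),j)
j[5]+=a-tgt; bot.goto_joints(j.tolist())
x=q2R(bot.read_tool_rot()).as_matrix()[:,0]; print(np.degrees(np.arctan2(x[1],x[0])),bot.read_ft_force(),bot.read_moment())
bot.set_gripper(0.5)
p=bot.read_position(); bot.move_linear([p[0],p[1],.13])
go([.405,.332,.17],1.5-np.pi);snap('d3');
print(bot.read_clock())
im=cv2.imread('pics/d3.png');K,E=load('d3'); u=proj(K,E,[*C,.067]);print(u)
u=np.clip(u,60,420+160).astype(int)
cv2.imwrite('pics/d3c.png',cv2.resize(im[max(0,u[1]-75):u[1]+75,u[0]-100:u[0]+100],None,fx=3,fy=3))
E
```

```text
[0.4053603  0.30219135 0.07135135] [ 0.03677199 -0.48181976 -0.80673687]
w -0.12654735025448713 [-0.17172419  0.32877739  0.51815011]
-93.99963317040158 [ 4.94545461e-01  3.78076607e-01 -4.91869822e-01  7.00707249e-01
 -1.58191204e-05 -1.00644410e+00]
-138.42343424716643 [-0.38628379 -0.36703762 -0.82643931] [-0.0064369   0.02562209  0.06271011]
12.0833
[312.3936765  191.14603282]
```

View pics/d3c.png

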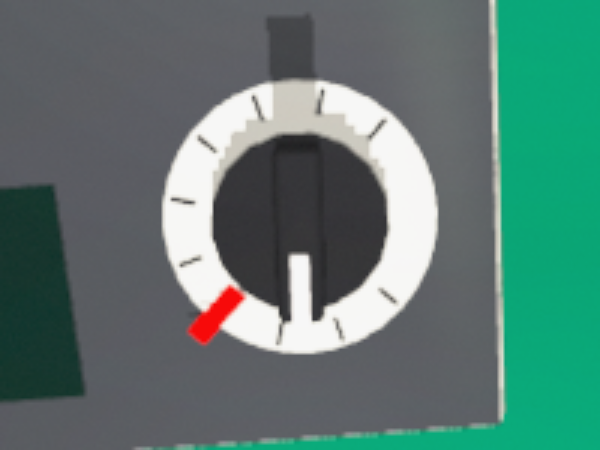

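```bash
python3 - <<'E'
from h import *
C=[.405,.302]; y0=np.radians(86-180)
print(bot.read_gripper_width(),bot.read_moment())
go([*C,.12],y0)
bot.move_linear([*C,.071],speed=.08)
print(bot.read_gripper_width(),bot.read_position())
save('s2',bot.camera('side'))
bot.set_gripper(0,grasp_force=50)
print('w',bot.read_gripper_width(),bot.read_finger_force(),bot.read_clock())
save('s3',bot.camera('side'))
a=[cv2.resize(cv2.imread(f'pics/{n}.png')[110:230,180:280],None,fx=4,fy=4,interpolation=cv2.INTER_CUBIC) for n in('s2','s3')]
cv2.imwrite('pics/s23.png',np.hstack(a))
E
```

```text
0.49739153294136484 [-0.00677721  0.01679259 -0.01253635]
0.5004384930557911 [0.40540154 0.30236071 0.07143605]
w 0.0022507427806591827 0.0 13.725
```

View pics/s23.png

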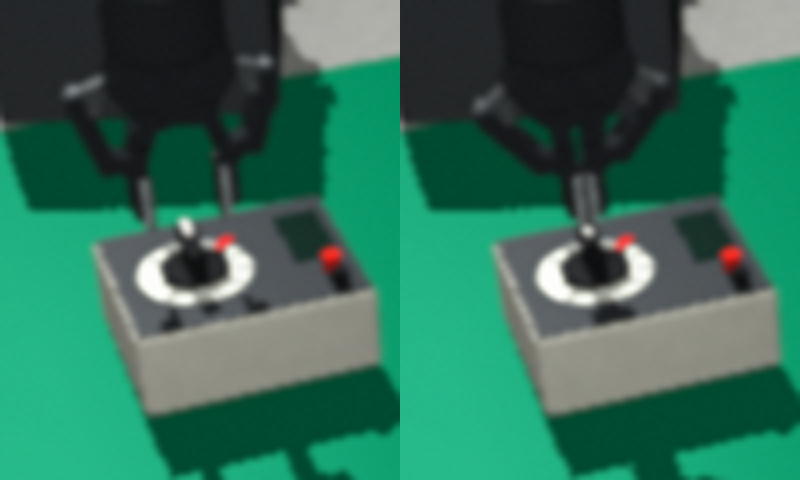

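```bash
python3 - <<'E'
from h import *
K,E=cam('side')
for p in [(.405,.302,.071),(.405,.302,.09),(.405,.302,.061),(.405,.33,.071)]: print(p,proj(K,E,p))
Kt,Et=cam('top')
print(proj(Kt,Et,(.405,.302,.061)), bot.calibration('wrist')['hand_eye'])
print(bot.read_joint_positions(),bot.read_tool_rot())
T=bot.camera('top');save('t3',T)
o=cv2.resize(T[230:310,140:260],None,fx=4,fy=4,interpolation=cv2.INTER_CUBIC);cv2.imwrite('pics/t3c.png',o[:,:,::-1])
E
```

```text
(0.405, 0.302, 0.071) [227.76434759 174.60547572]
(0.405, 0.302, 0.09) [226.99389117 168.42567269]
(0.405, 0.302, 0.061) [228.16506271 177.81959709]
(0.405, 0.33, 0.071) [225.13892607 169.34356736]
[195.70847886 271.69670064] [[-1.49811943e-03 -9.53569871e-01 -3.01168155e-01  7.64428161e-02]
 [ 9.99998875e-01 -1.40605395e-03 -5.22455847e-04  2.59747516e-05]
 [ 7.47394810e-05 -3.01168599e-01  9.53570904e-01 -1.71730020e-01]
 [ 0.00000000e+00  0.00000000e+00  0.00000000e+00  1.00000000e+00]]
[ 4.94499770e-01  3.78174222e-01 -4.91968999e-01  7.00647227e-01
  5.25691754e-05 -1.00645981e+00] [ 9.49870310e-06 -6.81989738e-01  7.31361741e-01  2.46838857e-05]
```

View pics/t3c.png

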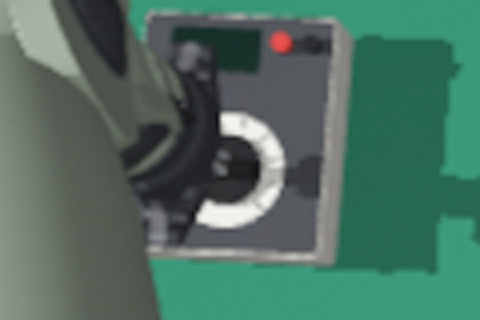

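```bash
python3 - <<'E'
from h import *
print(bot.grip_depth)
f=bot.move_linear([.405,.302,.03],speed=.03,until_force=4)
print(f,bot.read_position(),bot.read_ft_force())
p=bot.read_position();bot.move_linear([p[0],p[1],p[2]+.03])
E
```

```text
0.0187
True [0.40512531 0.30207692 0.05849429] [-1.39553382 -1.04377589  7.94315878]
```

```bash
python3 - <<'E'
from h import *
C=[.405,.302]
p=bot.read_position();bot.move_linear([C[0],C[1],.105])
bot.set_gripper(0.5)
print(bot.move_linear([*C,.042],speed=.06,until_force=8),bot.read_position())
bot.set_gripper(0,grasp_force=50)
print('w',bot.read_gripper_width()*85,bot.read_finger_force(),bot.read_ft_force())
j=np.array(bot.read_joint_positions()); 
x=q2R(bot.read_tool_rot()).as_matrix()[:,0]; a=np.arctan2(x[1],x[0]); tgt=np.radians(41.5-180)
j[5]+=a-tgt; bot.goto_joints(j.tolist())
x=q2R(bot.read_tool_rot()).as_matrix()[:,0]; print(np.degrees(np.arctan2(x[1],x[0])),bot.read_ft_force(),bot.read_moment())
bot.set_gripper(0.5)
p=bot.read_position(); bot.move_linear([p[0],p[1],.11])
bot.set_gripper(1.0)
go([.405,.332,.17],1.5-np.pi);snap('d4');
print(bot.read_clock())
im=cv2.imread('pics/d4.png');K,E=load('d4'); u=proj(K,E,[*C,.067]);
u=u.astype(int)
cv2.imwrite('pics/d4c.png',cv2.resize(im[u[1]-75:u[1]+75,u[0]-100:u[0]+100],None,fx=3,fy=3))
E
```

```text
False [0.40533903 0.30218378 0.0423711 ]
w 10.673899397385865 52.08356738090515 [ 0.86926681 -0.90615048  3.47262039]
-138.4547954749051 [ 4.13359543 -2.42729124 -0.76860268] [-0.49926398 -0.80707098 -0.05820175]
20.1917
```

View pics/d4c.png

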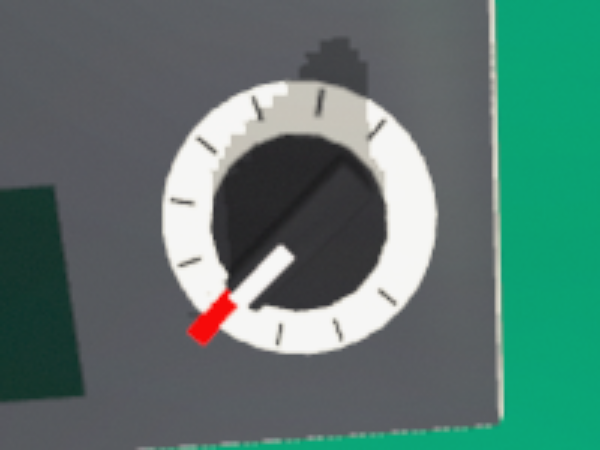

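```bash
python3 - <<'E'
from h import *
n='d4';K,E=load(n); im=cv2.imread(f'pics/{n}.png').astype(int)
u0=proj(K,E,[.405,.302,.067]).astype(int); off=u0-[100,75]
yy,xx=np.mgrid[:480,:640]; r=np.hypot(xx-u0[0],yy-u0[1])
w=im.min(2)>170; m=(w&(r<48)&(r>20)).astype(np.uint8)
cs,_=cv2.findContours(m,cv2.RETR_EXTERNAL,cv2.CHAIN_APPROX_NONE);c=np.vstack([k for k in cs if len(k)>15])
el=cv2.fitEllipse(cv2.convexHull(c));C=onplane(K,E,el[0],.0605)
red=(im[:,:,2]>180)&(im[:,:,1]<80)&(r<60)
M=onplane(K,E,(xx[red].mean(),yy[red].mean()),.0605)
ang=lambda v:np.degrees(np.arctan2(v[1],v[0]))
print(C,M,np.linalg.norm(M-C),'mark',ang(M-C))
P=np.array([onplane(K,E,(u,v),.0605) for u,v in zip(xx[red],yy[red])]);d=np.linalg.eigh(np.cov(P[:,:2].T))[1][:,1];print('red axis',ang(d))
a,b=[onplane(K,E,np.array(q)/3+off,.087) for q in((290,252),(236,298))]
print('ptr dir',ang(b-a),'from C',ang(a-C),ang(b-C),a-C,b-C)
E
```

```text
[0.40560214 0.30044718 0.0605    ] [0.43249749 0.32739841 0.0605    ] 0.03807530035095327 mark 45.059457979725465
red axis 47.34458154568411
ptr dir 36.409431608968156 from C 64.87333626238916 42.36336309230021 [0.00207718 0.00442894 0.0265    ] [0.01660772 0.01514547 0.0265    ]
```

```bash
cat > ptr.py <<'E'
from h import *
import sys
def meas(n):
    K,E=load(n); im=cv2.imread(f'pics/{n}.png').astype(int); C0=np.array([.4052,.3018])
    # rectify into plan views at two heights, 0.2mm/px, centred C0 ; rows=-y.. use x right,y up
    def plan(z,half=.045,s=.0002):
        g=np.arange(-half,half,s);X,Y=np.meshgrid(C0[0]+g,C0[1]+g)
        P=np.stack([X,Y,np.full_like(X,z)],-1)@E[:3,:3].T+E[:3,3]; uv=P@K.T; uv=uv[...,:2]/uv[...,2:]
        return cv2.remap(im.astype(np.uint8),uv[...,0].astype(np.float32),uv[...,1].astype(np.float32),cv2.INTER_CUBIC).astype(int),X,Y
    I,X,Y=plan(.0605); w=((I.min(2)>170)&(np.hypot(X-C0[0],Y-C0[1])<.04)).astype(np.uint8)
    cs,_=cv2.findContours(w,0,1);c=max(cs,key=cv2.contourArea);(cx,cy),(a,b),_=cv2.fitEllipse(cv2.convexHull(c)); C=np.array([X[0,0]+cx*.0002,Y[0,0]+cy*.0002])
    ang=lambda v:np.degrees(np.arctan2(v[1],v[0]))
    m=(I[:,:,2]>170)&(I[:,:,1]<90)&(np.hypot(X-C[0],Y-C[1])<.044); pr=np.c_[X[m],Y[m]]-C
    d=np.linalg.eigh(np.cov(pr.T))[1][:,1]
    print(n,'C',C,'dia',a*.2,b*.2,'mark',ang(pr.mean(0)),np.hypot(*pr.mean(0)),'axis',ang(d))
    J,X,Y=plan(.087); cv2.imwrite(f'pics/{n}_p.png',np.hstack([I,J])[::-1] if 0 else np.hstack([I[::-1],J[::-1]]))
    w=((J.min(2)>170)&(np.hypot(X-C[0],Y-C[1])<.021)).astype(np.uint8)
    nc,lab,st,ce=cv2.connectedComponentsWithStats(w)
    for k in range(1,nc):
        if st[k,4]<300: continue
        q=lab==k; p=np.c_[X[q],Y[q]]-C; ev,V=np.linalg.eigh(np.cov(p.T)); print('  ptr',st[k,4],'dir',ang(V[:,1]),'from C',ang(p.mean(0)),np.hypot(*p.mean(0)),'aspect',(ev[1]/ev[0])**.5)
for n in sys.argv[1:]: meas(n)
E
python3 - <<'E'
from h import *
C=np.array([.405,.302])
for i,y in enumerate((1.5-np.pi,-2.4)):
    xx=np.array([np.cos(y),np.sin(y)]); go([*(C-.018*xx),.10],y); snap(f'd5{i}')
print(bot.read_clock())
E
python3 ptr.py d4 d50 d51
```

```text
21.4083
d4 C [0.40571432 0.3016903 ] dia 74.6788818359375 74.84620971679688 mark 43.73459855092155 0.03682584849614017 axis 46.280078435839435
  ptr 2143 dir -138.4602578814412 from C 41.4752133083536 0.012319937193055953 aspect 3.4443148216119273
  ptr 1934 dir -167.99691594657813 from C 99.79553174095827 0.017846931325490197 aspect 4.419594077919992
d50 C [0.4057483 0.3018286] dia 74.7638671875 74.86721801757812 mark 43.76586023584627 0.037596843699573376 axis 47.613264848112436
  ptr 459 dir 100.69030961532006 from C 8.605051559223416 0.01987675581830317 aspect 4.861470578599642
  ptr 4204 dir -160.5006641722381 from C 107.94823407508915 0.016025736085315153 aspect 3.5276869500646963
  ptr 2130 dir -137.95782648785766 from C 41.56725522070986 0.012439444221016154 aspect 3.470116897598797
d51 C [0.40597686 0.30164318] dia 74.65186767578125 74.8738525390625 mark 43.62988381076907 0.03913413317848336 axis -141.92663660954
  ptr 2071 dir 85.40073987073012 from C -5.770912663490386 0.018044575948738435 aspect 4.3294807416454235
  ptr 2111 dir -138.46014159852064 from C 41.43194015979858 0.012331946263284193 aspect 3.5106634074009766
  ptr 2186 dir 178.91390857074828 from C 89.08035088324276 0.01796114406478268 aspect 4.340786515750431[ WARN:0@0.689] global loadsave.cpp:1063 imwrite_ Unsupported depth image for selected encoder is fallbacked to CV_8U.
```

```bash
python3 -c "
import cv2,numpy as np
cv2.imwrite('pics/v.png',cv2.resize(np.vstack([cv2.imread(f'pics/d5{i}_p.png') for i in (0,1)]),None,fx=.65,fy=.65))"
```

```text
(no output)
```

View pics/v.png

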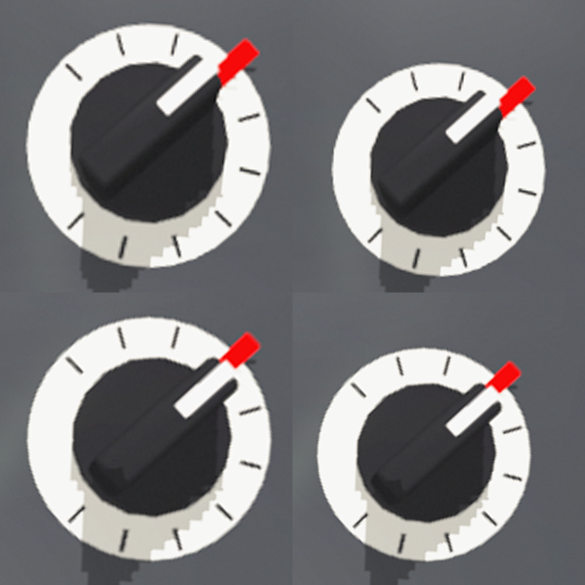

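```bash
python3 ptr.py d1 d2 d3 2>/dev/null | grep mark
```

```text
d1 C [0.4058783  0.30121673] dia 74.6570556640625 74.7541015625 mark 43.18383024817777 0.03569678797933426 axis -136.73701562897122
d2 C [0.40534265 0.301158  ] dia 74.67238159179688 74.73408203125 mark 43.47868562574799 0.03544869868300774 axis -136.7740265257921
d3 C [0.40572661 0.30166107] dia 74.79785766601563 74.8151123046875 mark 43.80222485021318 0.035693022842798745 axis -135.7042577891908
```

```bash
python3 - <<'E'
from h import *
C=[.4056,.3016]; y=np.radians(41.5-180)
go([*C,.10],y); bot.set_gripper(0.5)
print(bot.move_linear([*C,.042],speed=.1,until_force=8))
bot.set_gripper(0,grasp_force=50); print(bot.read_gripper_width()*85)
j=np.array(bot.read_joint_positions()); j[5]-=np.radians(2.0); bot.goto_joints(j.tolist())
bot.set_gripper(0.5)
p=bot.read_position(); bot.move_linear([p[0],p[1],.11],speed=.2)
snap('d6')
go([.44,.03,.19],np.pi); snap('j1',['base_hole','board','lid'])
go([.46,-.04,.19],2.6); snap('j2',['base_hole','board'])
go([.43,-.27,.17],2.6); snap('p1',['pin','stand'])
go([.46,-.29,.17],1.8); snap('p2',['pin','stand'])
print(bot.read_clock(),bot.read_joint_positions())
f=lambda n:cv2.imread(f'pics/{n}.png')
cv2.imwrite('pics/jp.png',cv2.resize(np.vstack([np.hstack([f('j1'),f('j2')]),np.hstack([f('p1'),f('p2')])]),(800,600),interpolation=cv2.INTER_AREA))
E
python3 ptr.py d6 2>/dev/null
```

```text
False
10.84549991685047
j1 base_hole [([216.0, 230.0, 196.0, 186.0], 0.89)]
j1 board [([254.0, 322.0, 98.0, 80.0], 0.63)]
j1 lid []
j2 base_hole [([306.0, 155.0, 333.0, 325.0], 0.8)]
j2 board [([371.0, 252.0, 117.0, 92.0], 0.95), ([431.0, 348.0, 209.0, 132.0], 0.38)]
p1 pin [([366.0, 133.0, 33.0, 40.0], 0.87), ([282.0, 231.0, 36.0, 41.0], 0.78), ([170.0, 267.0, 40.0, 53.0], 0.71)]
p1 stand [([243.0, 181.0, 111.0, 111.0], 0.74)]
p2 pin [([153.0, 200.0, 48.0, 36.0], 0.89), ([263.0, 69.0, 36.0, 46.0], 0.79), ([277.0, 201.0, 34.0, 44.0], 0.69)]
p2 stand [([236.0, 150.0, 120.0, 128.0], 0.83), ([482.0, 269.0, 76.0, 65.0], 0.45)]
28.3917 [-6.97864000e-01  3.38391523e-01 -2.62307949e-01  9.70211967e-01
  1.38497816e-05  6.42669760e-01]
d6 C [0.406016   0.30169587] dia 74.72028198242188 74.9364013671875 mark 43.659628941858266 0.04017720810473607 axis -137.48818037467888
  ptr 2572 dir 85.81341338130252 from C -5.644093005179336 0.017551827914150123 aspect 3.8214985738772294
  ptr 2106 dir -136.65034628280182 from C 43.255416622827234 0.012460388096740237 aspect 3.472415510154418
  ptr 2667 dir -178.34530202128732 from C 92.5091356454916 0.0174778381663566 aspect 3.844595354287181
```

View pics/jp.png

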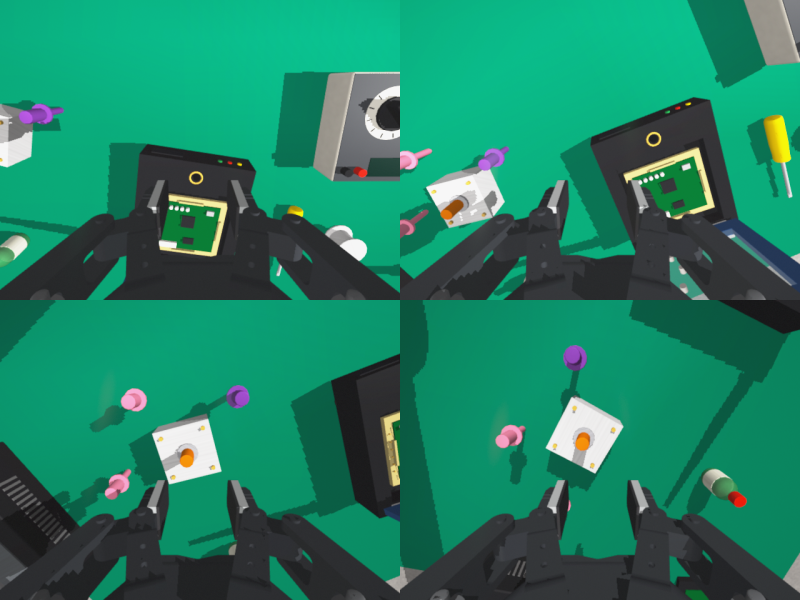

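```bash
cat > fit.py <<'E'
from h import *
from scipy.optimize import least_squares
hsv=lambda n:cv2.cvtColor(cv2.imread(f'pics/{n}.png'),cv2.COLOR_BGR2HSV).astype(int)
def ringc(n,g,rad=22):
    h=hsv(n);yy,xx=np.mgrid[:480,:640];m=((h[...,0]>15)&(h[...,0]<32)&(h[...,1]>110)&(h[...,2]>110)&(np.hypot(xx-g[0],yy-g[1])<rad))
    c=np.c_[xx[m],yy[m]].astype(np.float32);return cv2.fitEllipse(cv2.convexHull(c))
if __name__=='__main__':
    rs=[]
    for n,g in(('j1',(314,284)),('j2',(405,222))):
        e=ringc(n,g);K,E=load(n);rs.append(ray(K,E,e[0]));print(n,e,onplane(K,E,e[0],.055))
    print('hole',tri(rs))
    obs=[]
    for n,g in(('p1',(299,252)),('p2',(293,225))):
        h=hsv(n);yy,xx=np.mgrid[:480,:640];m=(h[...,0]>6)&(h[...,0]<20)&(h[...,1]>150)&(h[...,2]>90)&(np.hypot(xx-g[0],yy-g[1])<40)
        x,y=xx[m],yy[m];obs.append((load(n),[x.min(),y.min(),x.max()+1,y.max()+1]));print(n,obs[-1][1],m.sum())
    t=np.linspace(0,2*np.pi,60);
    def pts(p): return np.vstack([np.c_[p[0]+.009*np.cos(t),p[1]+.009*np.sin(t),np.full(60,z)] for z in(p[2],p[2]+.03)])
    def res(p):
        r=[]
        for (K,E),b in obs:
            c=pts(p)@E[:3,:3].T+E[:3,3];u=c@K.T;u=u[:,:2]/u[:,2:]+.5;r+=[u[:,0].min()-b[0],u[:,1].min()-b[1],u[:,0].max()-b[2],u[:,1].max()-b[3]]
        return r
    s=least_squares(res,[.436,-.292,.054]);print('pin',s.x,np.round(s.fun,1))
    # jig yaw from board / base front edge: dark base mask
    from itertools import product
    for n in('j1','j2'):
        im=hsv(n);K,E=load(n)
        h0=np.array([.5035,.0267])
        g=np.arange(-.12,.12,.0005);X,Y=np.meshgrid(h0[0]+g,h0[1]+g)
        P=np.stack([X,Y,np.full_like(X,.055)],-1)@E[:3,:3].T+E[:3,3];uv=P@K.T;uv=(uv[...,:2]/uv[...,2:]).astype(np.float32)
        rgb=cv2.remap(cv2.imread(f'pics/{n}.png'),uv[...,0],uv[...,1],cv2.INTER_LINEAR).astype(int)
        cream=(rgb[...,2]>150)&(rgb[...,1]>140)&(rgb[...,0]<190)&(rgb[...,0]>90)&(X>h0[0]+.02)
        dark=(rgb.max(2)<60)&(np.abs(X-h0[0])<.05)
        # front edge: first dark x for each y
        yi=[i for i in range(len(g)) if dark[i].sum()>25 and abs(g[i])<.06]
        ex=np.array([X[i][dark[i]].min() for i in yi]);ey=Y[yi,0]
        k=np.polyfit(ey,ex,1);
        for _ in range(4):
            q=np.abs(np.polyval(k,ey)-ex)<.004;k=np.polyfit(ey[q],ex[q],1)
        print(n,'front edge yaw deg',-np.degrees(np.arctan(k[0])),q.sum(),len(ey),'x at hole',np.polyval(k,h0[1]))
        print(' cream rect',cv2.minAreaRect(np.c_[X[cream],Y[cream]].astype(np.float32)*1000))
E
python3 fit.py
```

```text
j1 ((313.2498779296875, 284.09832763671875), (21.28266143798828, 23.18972396850586), 91.41134643554688) [0.5061273  0.02842456 0.055     ]
j2 ((405.353515625, 222.24649047851562), (23.03717041015625, 25.33963966369629), 58.239322662353516) [0.5060032  0.02871311 0.055     ]
hole (array([0.5051993 , 0.02847897, 0.0570821 ]), [np.float64(5.606752487325529e-05), np.float64(5.60675248733441e-05)])
p1 [np.int64(288), np.int64(238), np.int64(310), np.int64(268)] 519
p2 [np.int64(281), np.int64(212), np.int64(304), np.int64(241)] 515
pin [ 0.44121919 -0.29191547  0.05197892] [-0.7 -1.4  0.3  0.6 -0.1 -0.8  1.   0.9]
j1 front edge yaw deg -9.345309707282686 240 240 x at hole 0.46352239209882107
 cream rect ((561.2113037109375, 29.97967529296875), (136.6942901611328, 80.29649353027344), 61.52953338623047)
j2 front edge yaw deg -9.273237993239384 240 240 x at hole 0.4690054025098815
 cream rect ((578.2977294921875, 16.207271575927734), (119.14388275146484, 75.67448425292969), 81.5630874633789)
```

```bash
cat > lid.py <<'E'
from h import *
a=np.radians(-9.8); X=np.array([np.cos(a),np.sin(a)]); H=np.array([.506,.0285])+.18*X; TO=.0285
def corner(th,r=.2,c=0.):  # world point on the outer face
    s=-r*np.cos(th)+(.005+c)*np.sin(th); z=.0605+r*np.sin(th)+(.005+c)*np.cos(th)
    return s,z
def tcp(th,r=.2,c=0.):
    s,z=corner(th,r,c); p=H+(s+.011)*X; return [p[0],p[1],z-TO]
E
python3 - <<'E'
from lid import *
from scipy.optimize import least_squares
K,E=cam('top')
f=lambda v:proj(K,E,[*(H+(-.215*np.cos(v[0])+.0*np.sin(v[0]))*X),.0605+.215*np.sin(v[0])])-np.array([312,169.8])
s=least_squares(f,[1.25]);print('lid angle top',s.x,s.fun)
K,E=cam('side')
for th in(1.1,1.2,1.3,1.4): print(th,[proj(K,E,[*(H-.215*np.cos(th)*X+k*.085*np.array([-X[1],X[0]])),.0605+.215*np.sin(th)]).round() for k in(1,-1)])
yaw=a+np.pi
p=np.array(tcp(1.4,c=.03))
for q in([.46,-.29,.33],[p[0],p[1],.33],p,tcp(.6),tcp(.02)): print(np.round(q,3),bot.solve_ik(list(map(float,q)),qof(down(yaw))))
E
```

```text
lid angle top [1.31904625] [-0.58774616 -0.1257763 ]
1.1 [array([326., 134.]), array([344., 174.])]
1.2 [array([335., 130.]), array([354., 169.])]
1.3 [array([344., 126.]), array([363., 165.])]
1.4 [array([353., 123.]), array([373., 162.])]
[ 0.46 -0.29  0.33] [-0.69826271  0.26568462  0.04596623  1.35107794  0.         -0.52722045]
[ 0.695 -0.004  0.33 ] [-0.11203596  0.59951152  0.55730373  1.52858854  0.          0.05900631]
[ 0.695 -0.004  0.235] [-0.11203596  0.59672962  0.31704971  1.29111642  0.          0.05900631]
[0.534 0.024 0.149] [-0.09389633  0.34112538 -0.3162089   0.91346205  0.          0.07714594]
[0.497 0.03  0.041] [-0.08800978  0.40902763 -0.54111676  0.62065194  0.          0.08303248]
```

```bash
python3 - <<'E'
from lid import *
yaw=a+np.pi
bot.set_gripper(0)
bot.move_linear([.46,-.29,.30],speed=.35)
p=tcp(1.4,c=.03); go([p[0],p[1],.33],yaw)
bot.move_linear(p,speed=.2)
ths=list(np.arange(1.3,.1,-.13))+[.06]
for th in ths:
    if bot.move_linear(tcp(th),speed=.14,until_force=30): print('force',th,bot.read_ft_force())
print(bot.read_position(),bot.read_ft_force(),bot.read_clock())
f=bot.move_linear(tcp(-.02),speed=.04,until_force=6)
q=bot.read_position();print(f,q,'tip z',q[2]+TO,bot.read_ft_force())
bot.move_linear([q[0],q[1],.12],speed=.25)
bot.set_gripper(.5)
go([.44,.03,.17],np.pi); snap('l1',['lid_hole'])
print(bot.read_clock())
E
```

```text
[0.49779529 0.02991576 0.04931769] [0.57330403 0.82473849 0.52406096] 35.1667
True [0.49873251 0.02987808 0.03703683] tip z 0.06553682928247057 [-1.24431518  0.18738691  8.6517328 ]
l1 lid_hole [([212.0, 241.0, 209.0, 174.0], 0.69)]
37.0167
```

```bash
python3 - <<'E'
from fit import *
K,E=load('l1'); g=proj(K,E,[.506,.0285,.071]);print(g)
e=ringc('l1',g,28);print(e,onplane(K,E,e[0],.0715),onplane(K,E,e[0],.055))
im=cv2.imread('pics/l1.png');g=g.astype(int);cv2.imwrite('pics/l1c.png',np.hstack([cv2.resize(im[200:440,200:440],(480,480)),cv2.resize(im[g[1]-30:g[1]+30,g[0]-20:g[0]+20],(320,480))]))
E
```

```text
[314.04779085 299.46274865]
((313.8117980957031, 299.4690856933594), (21.829803466796875, 24.84229850769043), 91.62712860107422) [0.50574253 0.02829725 0.0715    ] [0.51442827 0.02816645 0.055     ]
```

View pics/l1c.png

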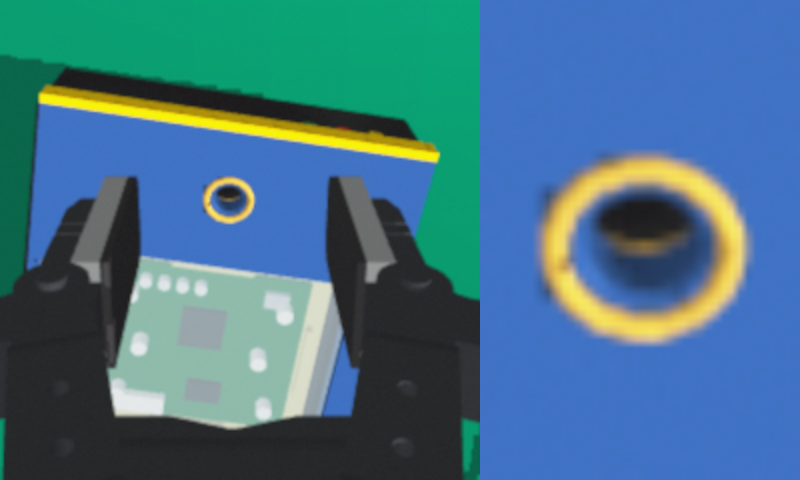

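```bash
python3 - <<'E'
from lid import *
yaw=a+np.pi; P=[.4412,-.2919]
bot.set_gripper(.5)
bot.move_linear([.44,.03,.20],speed=.3)
go([*P,.11],yaw)
print(bot.move_linear([*P,.029],speed=.08,until_force=8),bot.read_position(),bot.read_ft_force())
bot.set_gripper(0,grasp_force=100)
print('w',bot.read_gripper_width()*85,bot.read_finger_force(),bot.read_ft_force()); zg=bot.read_position()[2]; print('zg',zg)
print(bot.move_linear([*P,zg+.10],speed=.15,until_force=15),bot.read_gripper_width()*85,bot.read_ft_force(),bot.read_clock())
snap('h1'); K,E=load('h1')
E
python3 - <<'E'
from fit import *
h=hsv('h1');m=(h[...,0]>6)&(h[...,0]<20)&(h[...,1]>150)&(h[...,2]>90)
ys,xs=np.nonzero(m);print(m.sum(),np.median(xs),np.median(ys),xs.min(),xs.max(),ys.min(),ys.max())
K,E=load('h1');print(proj(K,E,[.4412,-.2919,.184]),proj(K,E,[.4412,-.2919,.154]))
E
```

```text
False [ 0.44158613 -0.29223573  0.02949623] [ 0.06400762 -0.4445456  -0.25403954]
w 15.341342021524923 97.5449538230896 [-1.36275921  0.82126381  6.33104155]
zg 0.029824567866657402
False 14.961773444554012 [ 0.32393552  0.19100162 -0.30433761] 41.1083
2326 316.0 319.0 297 335 283 351
[314.31487079 337.21035794] [314.54282059 300.83281493]
```

```bash
python3 - <<'E'
from fit import *
K,E=load('h1');t=np.linspace(0,6.283,80)
def bb(p):
    q=np.vstack([np.c_[p[0]+.009*np.cos(t),p[1]+.009*np.sin(t),np.full(80,z)] for z in(p[2],p[2]+.03)])
    c=q@E[:3,:3].T+E[:3,3];u=c@K.T;u=u[:,:2]/u[:,2:]+.5;return np.r_[u.min(0),u.max(0)]
b=[297,283,336,352]
print(bb([.4412,-.2919,.154]))
s=least_squares(lambda p:bb(p)-b,[.4412,-.2919,.154]);print(s.x,s.fun)
print(bot.read_position(), bot.read_tool_rot())
E
```

```text
[291.76633046 283.95902672 337.85814878 357.31376285]
[ 0.44690863 -0.29221338  0.14196296] [-1.48999021  1.09834381  1.48949285 -0.95148768]
[ 0.44046264 -0.29127347  0.12868334] [-8.39963689e-04  8.54084927e-02  9.96345481e-01  6.05311470e-04]
```

```bash
python3 - <<'E'
from lid import *
yaw=a+np.pi; zg=.0292; h=np.array([.5059,.0284])
go([*h,zg+.10],yaw)
bot.move_linear([*h,zg+.075],speed=.15)   # foot ~ .079
f0=np.array(bot.read_ft_force())
for dx,dy in [(0,0),(.0008,0),(-.0008,0),(0,.0008),(0,-.0008)]:
    hit=bot.move_linear([h[0]+dx,h[1]+dy,zg+.03],speed=.06,until_force=8)  # foot to .034
    p=bot.read_position();print(dx,dy,hit,'foot z',p[2]-zg+.004,np.array(bot.read_ft_force())-f0)
    if not hit: break
    if p[2]-zg+.004<.045: break
    bot.move_linear([p[0],p[1],p[2]+.004],speed=.1)
print(bot.read_clock(),bot.read_gripper_width()*85)
E
```

```text
0 0 False foot z 0.03404421798684375 [-1.45151495  0.9634092  -0.06349345]
43.6167 14.925691817554121
```

Foot is through both holes; now seat and press.

```bash
python3 - <<'E'
from lid import *
zg=.0292; h=[.5059,.0284]
for z,fl in((.0175,20),(.0145,20),(.0125,20)):
    hit=bot.move_linear([*h,zg+z],speed=.03,until_force=fl)
    p=bot.read_position();print(z,hit,'shoulder z',p[2]-zg+.05,np.round(bot.read_ft_force(),1),bot.read_gripper_width()*85)
    if hit: break
bot.wait(.3);print(np.round(bot.read_ft_force(),1),bot.read_clock())
E
```

```text
0.0175 False shoulder z 0.06762340463800716 [-0.4  0.4  1. ] 15.12713197996814
0.0145 False shoulder z 0.06603368443070602 [-4.5  1.1 15.7] 15.075759446837749
0.0125 False shoulder z 0.06587273827235378 [-9.6 -0.2 34.2] 15.068822749835261
[-9.8  1.2 32.6] 44.9833
```

```bash
python3 - <<'E'
from lid import *
zg=.0292; h=[.5059,.0284]
def rep(z):
    bot.wait(.15);F=np.mean([bot.read_ft_force() for _ in range(5)],0);p=np.mean([bot.read_position() for _ in range(5)],0);print(z,'shoulder',round(p[2]-zg+.05,4),F.round(1))
rep(.0125)
K,E=cam('side'); A=bot.camera('side')
bot.move_linear([*h,zg+.018],speed=.03); rep(.018)
bot.move_linear([*h,zg+.022],speed=.03); rep(.022)
bot.move_linear([*h,zg+.030],speed=.03); rep(.030)
B=bot.camera('side')
bot.move_linear([*h,zg+.0175],speed=.04); rep(.0175)
bot.move_linear([*h,zg+.0140],speed=.03); rep(.0140)
C=bot.camera('side')
print(bot.read_clock())
for n,I in(('sA',A),('sB',B),('sC',C)): save(n,I)
Y=np.array([-X[1],X[0]])
for th in(0,.03): print(th,[proj(K,E,[*(H-.215*np.cos(th)*X+k*.085*Y),.0605+.215*np.sin(th)]).round(1) for k in(1,-1)])
for I in(A,B,C):
    hs=cv2.cvtColor(I,cv2.COLOR_RGB2HSV).astype(int);m=(hs[...,0]>24)&(hs[...,0]<34)&(hs[...,1]>150)&(hs[...,2]>100);m[:150]=0;m[290:]=0
    ys,xs=np.nonzero(m);q=(xs>250)&(xs<330);print(q.sum(),xs[q].mean(),ys[q].mean(),[ (c,ys[q&(xs==c)].min() if (q&(xs==c)).any() else None) for c in range(276,312,5)])
E
```

```text
0.0125 shoulder 0.0659 [-9.2  0.3 33.5]
0.018 shoulder 0.0679 [0.5 0.2 3.1]
0.022 shoulder 0.0717 [-0.1 -0.5  0.1]
0.03 shoulder 0.0799 [-0.9  0.2  0.1]
0.0175 shoulder 0.0677 [ 1.  -0.8  1.7]
0.014 shoulder 0.066 [-3.9  0.4 19.9]
47.7917
0 [array([279.4, 209.1]), array([290.8, 253.2])]
0.03 [array([279.3, 207. ]), array([290.8, 251. ])]
296 308.0506756756757 204.22635135135135 [(276, None), (281, np.int64(215)), (286, np.int64(233)), (291, np.int64(250)), (296, None), (301, None), (306, None), (311, np.int64(189))]
309 307.28478964401296 203.84142394822007 [(276, None), (281, np.int64(213)), (286, np.int64(230)), (291, np.int64(248)), (296, None), (301, None), (306, None), (311, np.int64(189))]
290 308.13793103448273 203.58965517241379 [(276, None), (281, np.int64(215)), (286, np.int64(232)), (291, np.int64(250)), (296, None), (301, None), (306, None), (311, np.int64(189))]
```

```bash
python3 - <<'E'
from h import *
print(bot.read_ft_force(),bot.close_job())
E
```

```text
the job is handed in; nothing more can be done
[-4.91326001  0.56987698 20.24895915] None
```

The job is handed in at about 48 s: dial pointer on the red mark (within about 0.5°), lid folded down, and the orange register pin seated with its shoulder on the lid. The arm is still gripping the pin and pressing the lid shut with about 20 N.

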